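# Push the mould box home in the curing lane and start the cycle

## Robot

A 6-joint arm with a two-finger parallel gripper is mounted at the origin on the work surface. World frame = base frame: x ahead of the robot, y to its left, z up, the work surface at z = 0. Lengths are in m, angles in rad, forces in N, time in s.
With the tool pointing down it reaches from about 0.375 to 0.975 m from the base axis. Payload 3.8 kg.
Tool frame: the origin (TCP) lies on the mounting face of the last link; the fingertips stand 173 mm ahead of it and the grasp point (between the pads) lies 155 mm ahead of it; z points along the fingers, y is the line along which they close (so a half turn about z gives the same grasp; the last joint's range is limited). The gripper opens to 85 mm and grips with 20 to 120 N. Pads are 22 mm wide; open, the fingers measure 114 mm over their backs; the gripper's body (76 mm by 85 mm) begins 54 mm behind the grasp point. The pads swing forward as they close: fully open they stand 13 mm farther back than shut.
Start: joints at [1.214, 0.264, 1.604, -0, 1.274, -0.037], TCP at [0.212, 0.641, 0.405] pointing down, gripper open.
Joint ranges: [-2.63, 2.63], [-0.94, 2.18], [0.31, 2.57], [-1.31, 4.45], [0, 2.66], [-2.55, 2.55]. Speed limits (rad/s): [2.57, 2.57, 3.14, 3.14, 3.14, 3.14].

## Interface

Orientations are given as a rotation vector (axis times angle).
In Python, from workcell import bot gives the robot as it stands.
- The arm moves only by the tool drive_tool, never from a script. Its argument "increments" is a list of rows, each an object with "delta_pos": the shift along the tool's x, y, z in mm, a list of three; "turn": the turn about the tool's z in rad; "jaw": the opening, from -1 (shut) to 1 (fully open). A call has 1 to 8 rows; each row shifts and turns the commanded pose from where the row before left it, along the tool's axes as they then stand; what a row does not reach is not made up. A row lasts 1/12 s, in which the tool goes at most 41.7 mm and 7.16 degrees, less where a joint would pass 70% of its speed; a pose out of reach is approached as far as the arm can. A call is refused whole if a number of a shift passes 41.7 or a number of a turn 0.125, either way. A call with a gripper value outside its range is refused whole. The fingers move at their own pace and stop on an object; "grip_force" is the grip in N (left out, the last holds). Time passes only in rows, so rows that do not move let the fingers close. It gives the time, the measured TCP pose, the force, the opening and the grip force at its end, in the units of the state.
- bot.read_state(): the state, without advancing time (a new reading comes with each control period).
- bot.read_camera(name): name is "side" or "top"; returns a dict with "pixels" (400x640x3 uint8, red, green, blue), "fovy" (degrees; the focal length in pixels is half the picture's height over the tangent of half this angle, whatever the lens; pixels are square), "cx", "cy" (the principal point, pixels), "camera_from_world" (4x4, takes a point from world to camera coordinates). Camera axes: x right, y down, z forward; pixel columns grow to the right and rows downward; lengths in m; the calibration is good to about 2 mm. A picture is of the moment at which its call begins. There is no depth.
- bot.finish_job(): hands the job in; it is judged then, once.
The state is a dict: "time": time; "q": joint angles; "joint_vel": joint speeds; "joint_torque": joint torques, N m; "tool_pos": TCP position; "tcp_rot": TCP orientation; "wrist_force": force on the tool from outside, world axes, zero at the start; "torque": the same for the moment, N m; "width": opening from 0.0 (shut) to 1.0 (fully open); "grip_force": force on a finger pad.
Only numpy, scipy, OpenCV 4.12 (cv2) and the standard library are available. Lean on these libraries where they do the work, as an engineer would, in place of code of your own. Each camera call takes 0.05 s, during which the arm holds its last target. There are 200 camera calls.

## Task

Push the closed white-and-pink mould box along the metal plate and down the lane between the two dark guide rails until it is fully home against the yellow end stop, with neither the box nor the gripper touching a rail, and without lifting or tipping the box. Then press the green button all the way down to start the curing cycle and let it come up again. Do not press the red button, and leave all the other things on the table where they are.

Things in the scene. Friction and masses are not known exactly. Their poses are not given: they have to be found in the camera images.
- station: Fixed flat aluminium plate 380 x 220 x 6 mm, top 6 mm above the table. Origin: on the table surface, on the lane centre line, at the lane mouth (orange line, orange rail ends). x points down the lane to the end stop (roughly world +y, up to 17 degrees either way), z up. The plate spans x -200 to +180 mm; at x below 0 it is bare, without rails.
- left_rail: Dark steel guide rail on the plate, 160 long (station x 0 to 160 mm), 12 wide, 18 high (top 24 mm above the table), inner face at station y = +62 mm. The body's origin is at station (0, 0, 6 mm), on the centre line, not on the rail. The lane between the rails is 124 mm wide, so the box has 14 mm to spare on either side.
- right_rail: The same rail on the other side, inner face at station y = -62 mm; origin also at station (0, 0, 6 mm).
- end_stop: Yellow bar across the end of the lane, fixed; its face towards the box is at station x = 160 mm, its top 40 mm above the table. Its body's origin is at station (0, 0, 6 mm). With the box home the box's origin is at station x = 100 mm.
- mould_box: Closed rigid box, white, pink band, blue patch on the lid: 120 (its x) x 96 (its y) x 60 high, 0.35 to 0.7 kg, loose. Origin: centre of its underside. Starts on the bare plate, origin about 100 mm before the mouth, up to 30 mm off the centre line, its x up to 14 degrees off the lane direction. Slides on the plate with about 1 to 7 N.
- start (a joint): Travel of the green push button: 0 up, 0.006 m fully down. A spring of 5 N at full travel brings it up again when let go.
- start_top (a point): Centre of the top of the green button's cap, 32 mm across, in a black housing on the table beyond the end stop; it is pressed straight down.
- stop (a joint): Travel of the red push button beside the green one, about 100 mm from it; same make, 0 up, 0.006 m fully down. Not to be pressed.
- stop_top (a point): Centre of the top of the red button's cap.
- resin_bottle: Amber bottle with a black cap, 56 across, 120 high, loose, beside the lane on the far side. Origin: centre of its underside.
- cup: Clear measuring cup, 68 across, 80 high, loose, beside the lane on the far side, next to the amber bottle. Origin: centre of its underside.
- spatula: Spatula, 200 long, lying on the table to the right. Origin near its middle, on the underside.
- tub: White lidded tub, 80 across, 65 high, loose, to the left on the table. Origin: centre of its underside.
- pigment_jar: Purple jar with a black lid, 48 across, 55 high, loose, to the left on the table. Origin: centre of its underside.
- brush: Brush, 180 long, lying on the table to the right. Origin near its middle, on the underside.

How it is judged:
By the outcome, as a careful person would: the job done as asked, in the order asked, and still so for the second after the job is handed in, with the robot touching nothing.
It also fails if it takes over 72 s, if anything falls off the work surface, if the arm or the gripper's body presses on something with over 40 N, if the wrist force passes 120 N, or if a joint passes its speed limit or range.

## Working session

There is one attempt and no reset: what is moved stays moved. The work goes in short steps, Python scripts to look and compute and a tool call to move; the robot and the scene stay as the last step left them, time stands still between calls to the robot, and variables do not carry over. Pictures are saved under pics/ and viewed, at most 10 in all, crops included, and the job is handed in when it is done.

Besides the shell and the picture viewer there is one more tool, called after "Emit:" by a JSON object that holds its "name" and its "arguments", one argument or row to a line. drive_tool: Moves the arm, as the interface text tells. Its arguments: {"type":"object","properties":{"increments":{"type":"array"},"grip_force":{"type":"number"}},"required":["increments"]}

```bash
mkdir -p pics
cat > h.py <<'E'
from workcell import bot
import numpy as np, cv2
from scipy.spatial.transform import Rotation as R
def cam(n,save=None):
    c=bot.read_camera(n)
    if save: cv2.imwrite(f'pics/{save}.png',c['pixels'][:,:,::-1])
    return c
def ray(c,u,v,z):
    f=200/np.tan(np.radians(c['fovy'])/2); T=np.array(c['camera_from_world'])
    d=T[:3,:3].T@np.array([(u-c['cx'])/f,(v-c['cy'])/f,1]); o=-T[:3,:3].T@T[:3,3]
    return o+d*(z-o[2])/d[2]
E
python3 - <<'E'
from h import *
for n in('top','side'):
    c=cam(n,n+'0'); T=np.array(c['camera_from_world']); print(n,c['fovy'],c['cx'],c['cy'],-T[:3,:3].T@T[:3,3],{k:v for k,v in c.items() if k not in('pixels','fovy','cx','cy','camera_from_world')})
    print(T.round(3))
print(bot.read_state())
E
```

```text
top 47.61694184028984 324.14420076640243 198.44929241440633 [0.40212329 0.00984012 1.35291682] {}
[[-0.026 -1.     0.009  0.008]
 [-0.989  0.024 -0.144  0.592]
 [ 0.144 -0.013 -0.99   1.281]
 [ 0.     0.     0.     1.   ]]
side 54.620652771901995 319.620620242187 202.38660155049803 [ 0.14724973 -0.78893044  0.82397975] {}
[[ 0.875 -0.483 -0.009 -0.503]
 [-0.322 -0.568 -0.757  0.223]
 [ 0.361  0.666 -0.653  1.01 ]
 [ 0.     0.     0.     1.   ]]
{'time': 0.1, 'q': array([ 1.21411234e+00,  2.64693692e-01,  1.60525602e+00,  1.57495872e-06,
        1.27371505e+00, -3.68735542e-02]), 'joint_vel': array([ 4.40743271e-04, -3.25096044e-03, -9.74376826e-04,  2.07553127e-03,
       -5.03780325e-05,  1.28059238e-03]), 'joint_torque': array([ 1.46323064e-04, -5.16702569e+01, -3.68588948e+01, -7.41740655e-05,
        6.23510961e-03, -6.82411866e-06]), 'tool_pos': array([0.21208548, 0.64048393, 0.40346543]), 'tcp_rot': array([-0.50015466, -3.10111028,  0.00319116]), 'wrist_force': array([0.93228138, 0.27610557, 0.18280577]), 'torque': array([0.00881538, 0.0028664 , 0.05464102]), 'grip_force': 0.0, 'width': 1.0031595920133638}
```

View pics/top0.png

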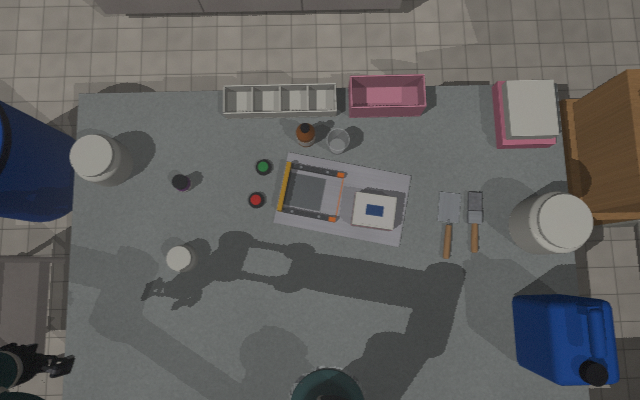

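View pics/side0.png

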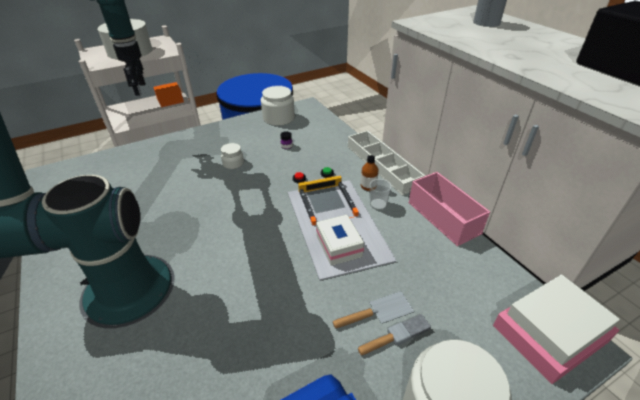

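The top view shows the plate around (345,198), the box lid at (374,210), the yellow stop at (285,186), the orange rail ends at (341,174) and (333,218), the green button at (263,167) and the red at (256,200). The side view agrees: box (340,237), buttons (327,172) and (299,177).

Run:
```python
from h import *
c=cam('top');p=c['pixels']
cv2.imwrite('pics/crop1.png',cv2.resize(p[140:255,240:420,::-1],None,fx=4.4,fy=4.4,interpolation=cv2.INTER_CUBIC))
d=cam('side');q=d['pixels']
cv2.imwrite('pics/crop2.png',cv2.resize(q[160:285,280:410,::-1],None,fx=4.6,fy=4.6,interpolation=cv2.INTER_CUBIC))
for n,c,x0,y0,x1,y1 in(('top',c,240,140,420,255),('side',d,280,160,410,285)):
    hsv=cv2.cvtColor(c['pixels'],cv2.COLOR_RGB2HSV)
    for k,lo,hi,z in(('green',(45,100,40),(85,255,255),.03),('red',(0,170,60),(5,255,255),.03),('yellow',(19,150,90),(32,255,255),.04),('orange',(6,150,120),(16,255,255),.024),('blue',(100,120,50),(125,255,255),.066),('lid',(0,0,185),(180,40,255),.066)):
        m=cv2.inRange(hsv,lo,hi); m2=np.zeros_like(m); m2[y0:y1,x0:x1]=m[y0:y1,x0:x1]
        _,_,st,ce=cv2.connectedComponentsWithStats(m2)
        for s,e in zip(st[1:],ce[1:]):
            if s[4]>8: print(n,k,s,e.round(1),ray(c,*e,z).round(4))
```

```text
top green [258 162  10  10  81] [262.5 166.2] [0.6959 0.1732 0.03  ]
top red [251 195   9   9  61] [255. 199.] [0.5977 0.1957 0.03  ]
top yellow [277 162  14  49 215] [283.7 186.1] [0.6326 0.1101 0.04  ]
top orange [337 172   7   6  30] [340.2 174.5] [ 0.6663 -0.0576  0.024 ]
top orange [329 217   6   5  26] [331.6 218.8] [ 0.534  -0.0281  0.024 ]
top blue [366 205  17  11 141] [374.1 209.7] [ 0.553  -0.1493  0.066 ]
side green [322 167  10   8  59] [326.6 170.4] [0.6893 0.1573 0.03  ]
side red [294 173  10   7  49] [298.5 175.6] [0.5909 0.1784 0.03  ]
side yellow [298 176  43  16 204] [318.8 181.6] [0.6289 0.1036 0.04  ]
side orange [363 163   8   9  45] [366.3 167.3] [0.8243 0.1113 0.024 ]
side orange [352 208   6   8  34] [355.  211.4] [ 0.6635 -0.0641  0.024 ]
side orange [311 216   5   9  34] [313.1 220. ] [ 0.533  -0.0346  0.024 ]
side blue [333 225  13  13 100] [339.1 231.1] [ 0.5542 -0.1487  0.066 ]
side lid [384 166  26  18  90] [396.9 173.5] [ 0.856  -0.0139  0.066 ]
side lid [ 316  181   78   83 2319] [353.  228.9] [ 0.5923 -0.1605  0.066 ]
side lid [ 289  191   54   87 1089] [311.7 238.5] [ 0.4752 -0.1367  0.066 ]
```

View pics/crop1.png

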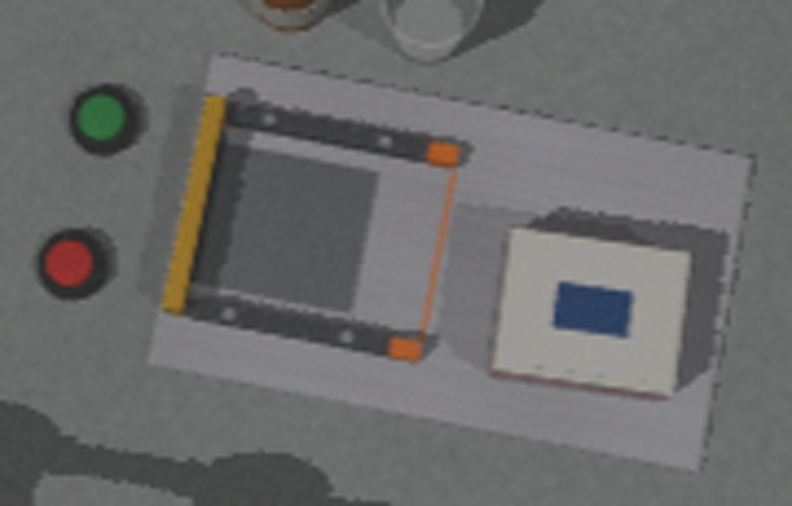

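View pics/crop2.png

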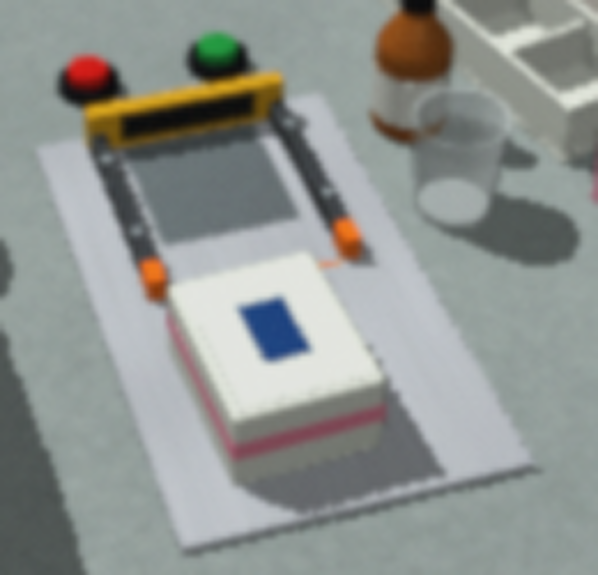

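The enlarged crops show a clean lid outline with the patch at its centre, and the buttons, rails and stop. The plate corners in the top crop are at (212,55), (755,155), (702,470) and (148,365).

```bash
cat >> h.py <<'E'
def lid(c=None):
    c=c or cam('top'); g=c['pixels'].min(axis=2); m=np.zeros_like(g); m[140:255,270:420]=(g[140:255,270:420]>165)
    h=cv2.cvtColor(c['pixels'],cv2.COLOR_RGB2HSV); 
    m=m.astype(np.uint8); _,l,st,_=cv2.connectedComponentsWithStats(m); k=1+np.argmax(st[1:,4])
    cs,_=cv2.findContours((l==k).astype(np.uint8),cv2.RETR_EXTERNAL,cv2.CHAIN_APPROX_NONE)
    P=np.array([ray(c,*x[0],.066)[:2] for x in cs[0]]); r=cv2.minAreaRect((P*1000).astype(np.float32)); return r
E
python3 - <<'E'
from h import *
c=cam('top'); d=cam('side')
A=[ray(c,240+u/4.4-.4,140+v/4.4-.4,.006)[:2] for u,v in((212,55),(755,155),(702,470),(148,365))]; A=np.array(A)
r=cv2.minAreaRect((A*1000).astype(np.float32));print('plate',A.round(4).tolist(),r)
print('lens',np.linalg.norm(A-np.roll(A,-1,0),axis=1))
e=A[0]-A[1];e2=A[3]-A[2];print('ang',np.degrees(np.arctan2(e[0],e[1])),np.degrees(np.arctan2(e2[0],e2[1])))
print('lid',lid(c))
def tri(a,b):
    o1,o2=ray(c,*a,1.),ray(d,*b,.7);d1=ray(c,*a,0)-o1;d2=ray(d,*b,0)-o2
    s=np.linalg.lstsq(np.c_[d1,-d2],o2-o1,rcond=None)[0];x=o1+s[0]*d1;y=o2+s[1]*d2
    return x.round(4),y.round(4)
for k,a,b in(('green',(262.5,166.2),(326.6,170.4)),('red',(255,199),(298.5,175.6)),('o1',(340.2,174.5),(355,211.4)),('o2',(331.6,218.8),(313.1,220)),('patch',(374.1,209.7),(339.1,231.1))): print(k,tri(a,b))
E
```

```text
plate [[0.7432, 0.099], [0.6637, -0.2737], [0.4488, -0.2264], [0.5291, 0.1454]] ((596.3893432617188, -64.18576049804688), (381.2457275390625, 219.99884033203125), 77.81175231933594)
lens [0.38110478 0.22000078 0.38031166 0.21906433]
ang 12.04774689827402 12.188242980513154Traceback (most recent call last):
  File "<stdin>", line 7, in <module>
  File "h.py", line 15, in lid
    m=m.astype(np.uint8); _,l,st,_=cv2.connectedComponentsWithStats(m); k=1+np.argmax(st[1:,4])
                                                                            ~~~~~~~~~^^^^^^^^^^
    return _wrapfunc(a, 'argmax', axis=axis, out=out, **kwds)
    return bound(*args, **kwds)
ValueError: attempt to get argmax of an empty sequence
```

```bash
python3 - <<'E'
import re
s=open('h.py').read()
i=s.index('def lid')
s=s[:i]+'''A0=np.radians(12.1);EX=np.array([np.sin(A0),np.cos(A0)]);EY=np.array([-EX[1],EX[0]]);O=np.array([.5964,-.0642])+.01*EX
def st(p): return np.array([(np.array(p[:2])-O)@EX,(np.array(p[:2])-O)@EY]).round(4)
def wo(x,y): return (O+x*EX+y*EY).round(4)
def lid(c=None):
    c=c or cam('top'); p=c['pixels'].astype(int); m=np.zeros(p.shape[:2],np.uint8)
    m[140:255,270:420]=((p[...,0]-p[...,2]>4)&(p.min(2)>125))[140:255,270:420]
    _,l,s,_=cv2.connectedComponentsWithStats(m); k=1+np.argmax(s[1:,4])
    cs,_=cv2.findContours((l==k).astype(np.uint8),cv2.RETR_EXTERNAL,cv2.CHAIN_APPROX_NONE)
    P=np.array([ray(c,*x[0],.066)[:2] for x in cs[0]]); r=cv2.minAreaRect((P*1000).astype(np.float32))
    b=cv2.boxPoints(r); return st(np.array(r[0])/1000),r[1],r[2]-90+12.1,(b/1000-O)@np.c_[EX,EY]
'''
open('h.py','w').write(s)
E
python3 - <<'E'
from h import *
c=cam('top'); d=cam('side')
print(c['pixels'][215,374],c['pixels'][200,374],c['pixels'][230,374])
print('lid',lid(c))
def tri(a,b):
    o1,o2=ray(c,*a,1.),ray(d,*b,.7);d1=ray(c,*a,0)-o1;d2=ray(d,*b,0)-o2
    s=np.linalg.lstsq(np.c_[d1,-d2],o2-o1,rcond=None)[0];x=o1+s[0]*d1;y=o2+s[1]*d2
    return x.round(4),y.round(4),st(x)
for k,a,b in(('green',(262.5,166.2),(326.6,170.4)),('red',(255,199),(298.5,175.6)),('o1',(340.2,174.5),(355,211.4)),('o2',(331.6,218.8),(313.1,220)),('patch',(374.1,209.7),(339.1,231.1))): print(k,tri(a,b))
S=bot.read_state();M=R.from_rotvec(S['tcp_rot']).as_matrix();print(M.round(3),st(S['tool_pos']))
E
```

```text
[ 78  90 112] [157 154 150] [131 131 135]
lid (array([-0.1028,  0.026 ]), (117.55155944824219, 93.13162994384766), 2.4500900268554684, array([[-0.1635341 ,  0.07001005],
       [-0.15955279, -0.02303645],
       [-0.0421087 , -0.01801122],
       [-0.04609   ,  0.07503528]]))
green (array([0.6992, 0.175 , 0.0151]), array([0.6993, 0.175 , 0.0152]), array([ 0.2455, -0.0503]))
red (array([0.6001, 0.1982, 0.0139]), array([0.5999, 0.1982, 0.0139]), array([0.2473, 0.0513]))
o1 (array([ 0.6677, -0.058 ,  0.0172]), array([ 0.6679, -0.0581,  0.0172]), array([ 0.011 , -0.0684]))
o2 (array([ 0.5348, -0.0283,  0.0176]), array([ 0.5361, -0.0288,  0.0177]), array([0.0122, 0.0677]))
patch (array([ 0.553 , -0.1492,  0.0667]), array([ 0.5538, -0.1496,  0.0669]), array([-0.1022,  0.0246]))
[[-0.949  0.314 -0.   ]
 [ 0.314  0.949 -0.   ]
 [-0.    -0.    -1.   ]] [0.5987 0.5234]
```

The measurements check out: the plate comes to 381x220 mm and the rail spacing to 136 mm. The box sits at station (-102, +25) mm with a yaw of about +2.4°. I'll push it sideways first to centre and straighten it, then push it down the lane.

Emit:
{"name": "drive_tool", "arguments": {
  "increments": [
    {"delta_pos":[0,0,0],"turn":-0.109,"jaw":0.5},
    {"delta_pos":[-20,-33,0],"turn":0,"jaw":0.5},
    {"delta_pos":[-20,-33,0],"turn":0,"jaw":0.5},
    {"delta_pos":[-20,-33,0],"turn":0,"jaw":0.5},
    {"delta_pos":[-20,-33,0],"turn":0,"jaw":0.5},
    {"delta_pos":[-20,-33,0],"turn":0,"jaw":0.5},
    {"delta_pos":[-20,-33,0],"turn":0,"jaw":0.5},
    {"delta_pos":[-20,-33,0],"turn":0,"jaw":0.5}
  ]
}}

```text
time: 1.07
tool_pos: [0.3009, 0.3838, 0.4048]
tcp_rot: [0.33, 3.124, 0.001]
wrist_force: [0.1, -0.2, 0.7]
width: 0.744
grip_force: 0.0
```

Emit:
{"name": "drive_tool", "arguments": {
  "increments": [
    {"delta_pos":[-20,-33,0],"turn":0,"jaw":0.5},
    {"delta_pos":[-20,-33,0],"turn":0,"jaw":0.5},
    {"delta_pos":[-20,-33,0],"turn":0,"jaw":0.5},
    {"delta_pos":[-20,-33,0],"turn":0,"jaw":0.5},
    {"delta_pos":[-20,-33,0],"turn":0,"jaw":0.5},
    {"delta_pos":[-20,-33,0],"turn":0,"jaw":0.5},
    {"delta_pos":[-20,-33,0],"turn":0,"jaw":0.5},
    {"delta_pos":[-20,-33,0],"turn":0,"jaw":0.5}
  ]
}}

```text
time: 1.73
tool_pos: [0.402, 0.0921, 0.4052]
tcp_rot: [0.33, 3.123, 0.001]
wrist_force: [0.6, -0.8, 0.5]
width: 0.749
grip_force: 0.0
```

Emit:
{"name": "drive_tool", "arguments": {
  "increments": [
    {"delta_pos":[-20,-33,0],"turn":0,"jaw":0.5},
    {"delta_pos":[-20,-33,0],"turn":0,"jaw":0.5},
    {"delta_pos":[-20,-33,0],"turn":0,"jaw":0.5},
    {"delta_pos":[-20,-33,0],"turn":0,"jaw":0.5},
    {"delta_pos":[0,0,0],"turn":0,"jaw":0.5},
    {"delta_pos":[0,0,0],"turn":0,"jaw":0.5}
  ]
}}

```text
time: 2.23
tool_pos: [0.4529, -0.0537, 0.4048]
tcp_rot: [-0.338, -3.123, -0.0]
wrist_force: [-0.5, 0.9, 0.7]
width: 0.752
grip_force: 0.0
```

```bash
cat >> h.py <<'E'
def where():
    S=bot.read_state();M=R.from_rotvec(S['tcp_rot']).as_matrix()
    print('t',S['time'],'st',st(S['tool_pos'])*1000,'z',round(S['tool_pos'][2]*1000,1),'toolx vs EY deg',round(np.degrees(np.arctan2(M[:2,0]@EX,M[:2,0]@EY)),2),'tilt',M[:,2].round(3),'F',S['wrist_force'].round(1),'w',S['width'],'q',S['q'].round(2))
E
python3 -c "from h import *
where()"
```

```text
t 2.2333 st [-29.8 142.5] z 404.8 toolx vs EY deg 0.24 tilt [-0.  0. -1.] F [-0.5  0.9  0.7] w 0.7523594588271509 q [-0.17 -0.16  2.05  0.    1.25 -1.53]
```

Emit:
{"name": "drive_tool", "arguments": {
  "increments": [
    {"delta_pos":[-18,-36,0],"turn":0,"jaw":0.5},
    {"delta_pos":[-19,-36,0],"turn":0,"jaw":0.5},
    {"delta_pos":[0,0,35],"turn":0,"jaw":0.5},
    {"delta_pos":[0,0,35],"turn":0,"jaw":0.5},
    {"delta_pos":[0,0,35],"turn":0,"jaw":0.5},
    {"delta_pos":[0,0,35],"turn":0,"jaw":0.5},
    {"delta_pos":[0,0,35],"turn":0,"jaw":0.5},
    {"delta_pos":[0,0,25],"turn":0,"jaw":0.5}
  ]
}}

```text
time: 2.9
tool_pos: [0.4723, -0.128, 0.2019]
tcp_rot: [-0.328, -3.121, -0.002]
wrist_force: [-0.3, 1.0, 0.9]
width: 0.752
grip_force: 0.0
```

Emit:
{"name": "drive_tool", "arguments": {
  "increments": [
    {"delta_pos":[-4,0,4],"turn":0,"jaw":0.5},
    {"delta_pos":[-4,0,0],"turn":0,"jaw":0.5},
    {"delta_pos":[-4,0,0],"turn":0,"jaw":0.5},
    {"delta_pos":[0,0,0],"turn":0,"jaw":0.5}
  ]
}}

```text
time: 3.23
tool_pos: [0.4881, -0.1327, 0.2034]
tcp_rot: [0.329, 3.119, -0.002]
wrist_force: [-0.3, -1.4, 1.2]
width: 0.752
grip_force: 0.0
```

```bash
python3 -c "from h import *
where();cam('side','side1')"
```

```text
t 3.2333 st [-99.7  91.6] z 203.4 toolx vs EY deg -0.07 tilt [ 0.005 -0.002 -1.   ] F [-0.3 -1.4  1.2] w 0.7517558857986248 q [-0.31  0.16  2.14  0.    0.83 -1.68]
```

View pics/side1.png

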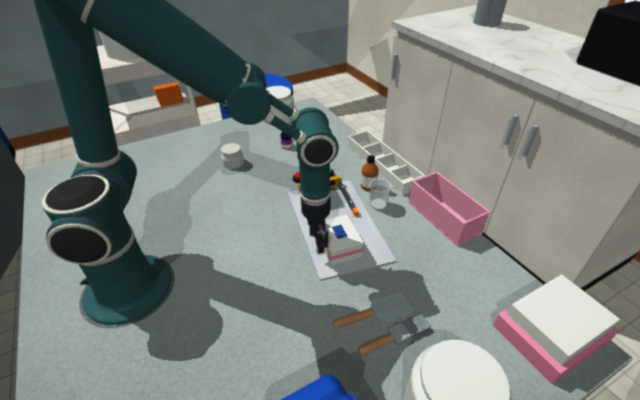

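The side view shows the gripper beside the box at about (325,235), with its tips beside the near long face and clear of the rails. I'll start the sideways push.

Emit:
{"name": "drive_tool", "arguments": {
  "increments": [
    {"delta_pos":[-4,0,0],"turn":0,"jaw":0.5},
    {"delta_pos":[-4,0,0],"turn":0,"jaw":0.5},
    {"delta_pos":[-4,0,0],"turn":0,"jaw":0.5},
    {"delta_pos":[-4,0,0],"turn":0,"jaw":0.5},
    {"delta_pos":[-4,0,0],"turn":0,"jaw":0.5},
    {"delta_pos":[-4,0,0],"turn":0,"jaw":0.5},
    {"delta_pos":[-2,0,0],"turn":0,"jaw":0.5},
    {"delta_pos":[0,0,0],"turn":0,"jaw":0.5}
  ]
}}

```text
time: 3.95
tool_pos: [0.5115, -0.1382, 0.2006]
tcp_rot: [0.331, 3.123, -0.0]
wrist_force: [-0.9, -0.3, 0.4]
width: 0.748
grip_force: 0.6
```

```bash
python3 -c "from h import *
where();c=cam('top');cv2.imwrite('pics/crop3.png',cv2.resize(c['pixels'][140:255,240:420,::-1],None,fx=4.4,fy=4.4,interpolation=cv2.INTER_CUBIC));print(lid(c))"
```

```text
t 3.95 st [-100.1   67.5] z 200.6 toolx vs EY deg -0.01 tilt [ 0.001 -0.    -1.   ] F [-0.9 -0.3  0.4] w 0.7482613933198191 q [-0.31  0.21  2.09 -0.    0.84 -1.67]
(array([-0.0483, -0.016 ]), (20.748140335083008, 52.58876419067383), -23.23781814575195, array([[-0.04749376,  0.0122266 ],
       [-0.06824257, -0.03609598],
       [-0.04917765, -0.04428204],
       [-0.02842883,  0.00404047]]))
```

View pics/crop3.png

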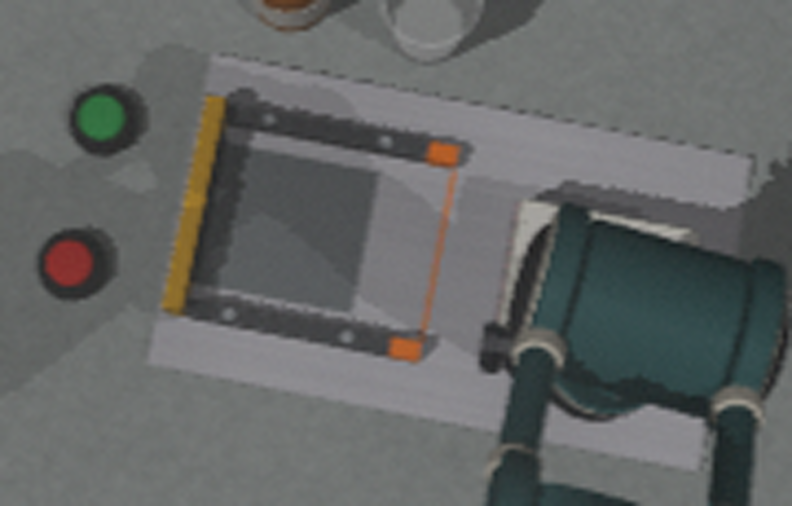

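The arm partly hides the lid, but the far front corner has moved from crop (512,227) to (522,200). That is about 17 mm across, leaving about 12 mm to go. I'll push the rest, back off and measure.

Emit:
{"name": "drive_tool", "arguments": {
  "increments": [
    {"delta_pos":[-3,0,0],"turn":0,"jaw":0.5},
    {"delta_pos":[-3,0,0],"turn":0,"jaw":0.5},
    {"delta_pos":[-3,0,0],"turn":0,"jaw":0.5},
    {"delta_pos":[-2,0,0],"turn":0,"jaw":0.5},
    {"delta_pos":[0,0,0],"turn":0,"jaw":0.5},
    {"delta_pos":[15,0,0],"turn":0,"jaw":0.5},
    {"delta_pos":[15,0,0],"turn":0,"jaw":0.5},
    {"delta_pos":[20,0,0],"turn":0,"jaw":0.5}
  ]
}}

```text
time: 4.67
tool_pos: [0.4742, -0.1303, 0.2016]
tcp_rot: [0.33, 3.12, -0.001]
wrist_force: [0.4, 0.2, 0.4]
width: 0.751
grip_force: 0.0
```

Emit:
{"name": "drive_tool", "arguments": {
  "increments": [
    {"delta_pos":[0,-20,-30],"turn":-0.12,"jaw":0.5},
    {"delta_pos":[0,-20,-30],"turn":-0.12,"jaw":0.5},
    {"delta_pos":[0,-20,-30],"turn":-0.12,"jaw":0.5},
    {"delta_pos":[0,-20,-20],"turn":-0.12,"jaw":0.5},
    {"delta_pos":[0,-20,0],"turn":-0.12,"jaw":0.5},
    {"delta_pos":[0,-20,0],"turn":-0.12,"jaw":0.5},
    {"delta_pos":[0,-20,0],"turn":-0.12,"jaw":0.5},
    {"delta_pos":[0,-10,0],"turn":-0.12,"jaw":0.5}
  ]
}}

```text
time: 5.33
tool_pos: [0.5297, -0.207, 0.3066]
tcp_rot: [0.993, -2.91, 0.132]
wrist_force: [0.1, 0.2, 0.3]
width: 0.75
grip_force: 0.0
```

```bash
python3 -c "from h import *
where();print(lid())"
```

```text
t 5.3333 st [-163.6   35.3] z 306.6 toolx vs EY deg -49.61 tilt [-0.033 -0.102 -0.994] F [0.1 0.2 0.3] w 0.7500465186397293 q [-0.38  0.15  1.94 -0.12  1.05 -2.55]
(array([-0.0871, -0.002 ]), (84.20237731933594, 93.28987121582031), 0.5224777221679684, array([[-0.12964505,  0.04423084],
       [-0.12879436, -0.04905521],
       [-0.04459548, -0.04828744],
       [-0.04544617,  0.04499862]]))
```

The box is centred at y about -2 mm with 0.5° of yaw. I turned the wrist the wrong way, and it has reached its range end, so I'll turn it back positive and go to the rear of the box.

Emit:
{"name": "drive_tool", "arguments": {
  "increments": [
    {"delta_pos":[0,0,0],"turn":0.12,"jaw":0.5},
    {"delta_pos":[0,0,0],"turn":0.12,"jaw":0.5},
    {"delta_pos":[0,0,0],"turn":0.12,"jaw":0.5},
    {"delta_pos":[0,0,0],"turn":0.12,"jaw":0.5},
    {"delta_pos":[0,0,0],"turn":0.12,"jaw":0.5},
    {"delta_pos":[0,0,0],"turn":0.12,"jaw":0.5},
    {"delta_pos":[0,0,0],"turn":0.12,"jaw":0.5},
    {"delta_pos":[0,0,0],"turn":0.12,"jaw":0.5}
  ]
}}

```text
time: 6.05
tool_pos: [0.528, -0.2045, 0.305]
tcp_rot: [-0.478, -3.08, 0.159]
wrist_force: [0.3, -0.2, 1.0]
width: 0.75
grip_force: 0.0
```

Emit:
{"name": "drive_tool", "arguments": {
  "increments": [
    {"delta_pos":[0,0,0],"turn":0.12,"jaw":0.5},
    {"delta_pos":[0,0,0],"turn":0.12,"jaw":0.5},
    {"delta_pos":[0,0,0],"turn":0.12,"jaw":0.5},
    {"delta_pos":[0,0,0],"turn":0.12,"jaw":0.5},
    {"delta_pos":[0,0,0],"turn":0.12,"jaw":0.5},
    {"delta_pos":[0,0,0],"turn":0.12,"jaw":0.5},
    {"delta_pos":[0,0,0],"turn":0.12,"jaw":0.5},
    {"delta_pos":[0,0,0],"turn":0.12,"jaw":0.5}
  ]
}}

```text
time: 6.72
tool_pos: [0.528, -0.2045, 0.305]
tcp_rot: [1.841, 2.505, -0.156]
wrist_force: [-0.6, -0.6, -0.5]
width: 0.749
grip_force: 0.0
```

Emit:
{"name": "drive_tool", "arguments": {
  "increments": [
    {"delta_pos":[0,0,0],"turn":0.12,"jaw":0.5},
    {"delta_pos":[0,0,0],"turn":0.12,"jaw":0.5},
    {"delta_pos":[0,0,0],"turn":0.12,"jaw":0.5},
    {"delta_pos":[0,0,0],"turn":0.12,"jaw":0.5},
    {"delta_pos":[0,0,0],"turn":0.12,"jaw":0.5},
    {"delta_pos":[0,0,0],"turn":0,"jaw":0.5}
  ]
}}

```text
time: 7.22
tool_pos: [0.5279, -0.2045, 0.305]
tcp_rot: [2.475, 1.837, -0.135]
wrist_force: [0.3, -0.3, 0.6]
width: 0.747
grip_force: 0.0
```

```bash
python3 -c "from h import *
where()"
```

```text
t 7.2167 st [-161.5   37.5] z 305.0 toolx vs EY deg 94.72 tilt [-0.036 -0.097 -0.995] F [ 0.3 -0.3  0.6] w 0.7472831777206882 q [-0.38  0.14  1.94 -0.12  1.06 -0.03]
```

The tool kept about 6° of tilt from running into the wrist's range end (q4 = -0.12). A small over-turn at the other end of joint 6 should take it out. I'll go there in small steps, high above the box.

Emit:
{"name": "drive_tool", "arguments": {
  "increments": [
    {"delta_pos":[0,0,0],"turn":0.125,"jaw":0.5},
    {"delta_pos":[0,0,0],"turn":0.125,"jaw":0.5},
    {"delta_pos":[0,0,0],"turn":0.125,"jaw":0.5},
    {"delta_pos":[0,0,0],"turn":0.125,"jaw":0.5},
    {"delta_pos":[0,0,0],"turn":0.125,"jaw":0.5},
    {"delta_pos":[0,0,0],"turn":0.125,"jaw":0.5},
    {"delta_pos":[0,0,0],"turn":0.125,"jaw":0.5},
    {"delta_pos":[0,0,0],"turn":0.125,"jaw":0.5}
  ]
}}

```text
time: 7.88
tool_pos: [0.5278, -0.2044, 0.3048]
tcp_rot: [3.02, 0.422, -0.076]
wrist_force: [0.3, 0.3, 0.2]
width: 0.752
grip_force: 0.0
```

Emit:
{"name": "drive_tool", "arguments": {
  "increments": [
    {"delta_pos":[0,0,0],"turn":0.125,"jaw":0.5},
    {"delta_pos":[0,0,0],"turn":0.125,"jaw":0.5},
    {"delta_pos":[0,0,0],"turn":0.125,"jaw":0.5},
    {"delta_pos":[0,0,0],"turn":0.125,"jaw":0.5},
    {"delta_pos":[0,0,0],"turn":0.125,"jaw":0.5},
    {"delta_pos":[0,0,0],"turn":0.125,"jaw":0.5},
    {"delta_pos":[0,0,0],"turn":0.125,"jaw":0.5},
    {"delta_pos":[0,0,0],"turn":0.125,"jaw":0.5}
  ]
}}

```text
time: 8.55
tool_pos: [0.5278, -0.2044, 0.3049]
tcp_rot: [2.841, -1.074, 0.0]
wrist_force: [0.3, 0.3, -0.1]
width: 0.75
grip_force: 0.0
```

Emit:
{"name": "drive_tool", "arguments": {
  "increments": [
    {"delta_pos":[0,0,0],"turn":0.125,"jaw":0.5},
    {"delta_pos":[0,0,0],"turn":0.125,"jaw":0.5},
    {"delta_pos":[0,0,0],"turn":0.125,"jaw":0.5},
    {"delta_pos":[0,0,0],"turn":0.125,"jaw":0.5},
    {"delta_pos":[0,0,0],"turn":0.08,"jaw":0.5},
    {"delta_pos":[0,0,0],"turn":0.03,"jaw":0.5},
    {"delta_pos":[0,0,0],"turn":0,"jaw":0.5}
  ]
}}

```text
time: 9.13
tool_pos: [0.5251, -0.211, 0.3057]
tcp_rot: [2.409, -1.871, 0.042]
wrist_force: [-0.7, 0.0, 0.4]
width: 0.752
grip_force: 0.0
```

```bash
python3 -c "from h import *
where();print(bot.read_state()['q'])"
```

```text
t 9.1333 st [-168.5   38.9] z 305.7 toolx vs EY deg -116.56 tilt [-0.034 -0.089 -0.995] F [-0.7  0.   0.4] w 0.7521471112246247 q [-0.4   0.14  1.94 -0.11  1.06  2.55]
[-0.39681944  0.14282203  1.94147237 -0.10946476  1.05683467  2.54843661]
```

Emit:
{"name": "drive_tool", "arguments": {
  "increments": [
    {"delta_pos":[0,0,0],"turn":0.04,"jaw":0.5},
    {"delta_pos":[0,0,0],"turn":0.04,"jaw":0.5},
    {"delta_pos":[0,0,0],"turn":0,"jaw":0.5}
  ]
}}

```text
time: 9.38
tool_pos: [0.5169, -0.2293, 0.3076]
tcp_rot: [2.371, -1.96, 0.034]
wrist_force: [-0.3, -0.1, 0.1]
width: 0.749
grip_force: 0.0
```

```bash
python3 -c "from h import *
where()"
```

```text
t 9.3833 st [-188.1   43.1] z 307.6 toolx vs EY deg -113.0 tilt [-0.024 -0.064 -0.998] F [-0.3 -0.1  0.1] w 0.7489105110128579 q [-0.44  0.14  1.94 -0.08  1.06  2.55]
```

Emit:
{"name": "drive_tool", "arguments": {
  "increments": [
    {"delta_pos":[0,0,0],"turn":0.05,"jaw":0.5},
    {"delta_pos":[0,0,0],"turn":0.05,"jaw":0.5},
    {"delta_pos":[0,0,0],"turn":0.05,"jaw":0.5},
    {"delta_pos":[0,0,0],"turn":0,"jaw":0.5}
  ]
}}

```text
time: 9.72
tool_pos: [0.5002, -0.2607, 0.309]
tcp_rot: [2.299, -2.117, 0.02]
wrist_force: [0.1, -0.5, -1.0]
width: 0.754
grip_force: 0.0
```

```bash
python3 -c "from h import *
where()"
```

```text
t 9.7167 st [-222.3   52.9] z 309.0 toolx vs EY deg -106.81 tilt [-0.002 -0.02  -1.   ] F [ 0.1 -0.5 -1. ] w 0.7536727923785784 q [-0.52  0.13  1.94 -0.02  1.06  2.55]
```

Emit:
{"name": "drive_tool", "arguments": {
  "increments": [
    {"delta_pos":[0,0,0],"turn":0.03,"jaw":0.5},
    {"delta_pos":[0,0,0],"turn":0.03,"jaw":0.5},
    {"delta_pos":[0,0,0],"turn":0,"jaw":0.5}
  ]
}}

```text
time: 9.97
tool_pos: [0.4934, -0.2718, 0.3089]
tcp_rot: [-2.264, 2.173, -0.013]
wrist_force: [-0.7, -0.0, -0.5]
width: 0.751
grip_force: 0.0
```

```bash
python3 -c "from h import *
where()"
```

```text
t 9.9667 st [-234.6   57.2] z 308.9 toolx vs EY deg -104.45 tilt [ 0.008 -0.003 -1.   ] F [-0.7 -0.  -0.5] w 0.750610520380857 q [-0.55  0.13  1.95  0.    1.05  2.55]
```

The tilt is gone. Now I'll turn back to put the finger line across the lane.

Emit:
{"name": "drive_tool", "arguments": {
  "increments": [
    {"delta_pos":[0,0,0],"turn":-0.12,"jaw":0.5},
    {"delta_pos":[0,0,0],"turn":-0.12,"jaw":0.5},
    {"delta_pos":[0,0,0],"turn":-0.12,"jaw":0.5},
    {"delta_pos":[0,0,0],"turn":-0.12,"jaw":0.5},
    {"delta_pos":[0,0,0],"turn":-0.12,"jaw":0.5},
    {"delta_pos":[0,0,0],"turn":-0.12,"jaw":0.5},
    {"delta_pos":[0,0,0],"turn":-0.12,"jaw":0.5},
    {"delta_pos":[0,0,0],"turn":-0.12,"jaw":0.5}
  ]
}}

```text
time: 10.63
tool_pos: [0.494, -0.2707, 0.3089]
tcp_rot: [3.018, -0.871, 0.014]
wrist_force: [-0.4, -0.6, 0.5]
width: 0.748
grip_force: 0.0
```

Emit:
{"name": "drive_tool", "arguments": {
  "increments": [
    {"delta_pos":[0,0,0],"turn":-0.12,"jaw":0.5},
    {"delta_pos":[0,0,0],"turn":-0.12,"jaw":0.5},
    {"delta_pos":[0,0,0],"turn":-0.12,"jaw":0.5},
    {"delta_pos":[0,0,0],"turn":-0.12,"jaw":0.5},
    {"delta_pos":[0,0,0],"turn":-0.12,"jaw":0.5},
    {"delta_pos":[0,0,0],"turn":-0.12,"jaw":0.5},
    {"delta_pos":[0,0,0],"turn":-0.12,"jaw":0.5},
    {"delta_pos":[0,0,0],"turn":-0.12,"jaw":0.5}
  ]
}}

```text
time: 11.3
tool_pos: [0.494, -0.2707, 0.3089]
tcp_rot: [3.075, 0.621, 0.012]
wrist_force: [0.3, -0.2, 0.0]
width: 0.746
grip_force: 0.0
```

Emit:
{"name": "drive_tool", "arguments": {
  "increments": [
    {"delta_pos":[0,0,0],"turn":-0.12,"jaw":0.5},
    {"delta_pos":[0,0,0],"turn":-0.12,"jaw":0.5},
    {"delta_pos":[0,0,0],"turn":-0.12,"jaw":0.5},
    {"delta_pos":[0,0,0],"turn":-0.12,"jaw":0.5},
    {"delta_pos":[0,0,0],"turn":-0.12,"jaw":0.5},
    {"delta_pos":[0,0,0],"turn":-0.12,"jaw":0.5},
    {"delta_pos":[0,0,0],"turn":-0.12,"jaw":0.5},
    {"delta_pos":[0,0,0],"turn":-0.12,"jaw":0.5}
  ]
}}

```text
time: 11.97
tool_pos: [0.494, -0.2707, 0.3089]
tcp_rot: [2.439, 1.969, 0.007]
wrist_force: [-1.3, 0.2, 0.2]
width: 0.75
grip_force: 0.0
```

Emit:
{"name": "drive_tool", "arguments": {
  "increments": [
    {"delta_pos":[0,0,0],"turn":-0.01,"jaw":0.5},
    {"delta_pos":[0,0,0],"turn":0,"jaw":0.5}
  ]
}}

```text
time: 12.13
tool_pos: [0.4939, -0.2708, 0.3089]
tcp_rot: [2.437, 1.97, 0.007]
wrist_force: [0.5, -0.1, -0.5]
width: 0.751
grip_force: 0.0
```

```bash
python3 -c "from h import *
where();print(lid())"
```

```text
t 12.1333 st [-233.5   56.9] z 308.9 toolx vs EY deg 90.01 tilt [ 0.008 -0.003 -1.   ] F [ 0.5 -0.1 -0.5] w 0.7509410529940298 q [-0.55  0.13  1.95  0.    1.05 -0.34]
(array([-0.1038, -0.0019]), (117.82133483886719, 93.43668365478516), -0.0701278686523441, array([[-0.16268523,  0.04484115],
       [-0.16279959, -0.04859547],
       [-0.04497837, -0.04873966],
       [-0.044864  ,  0.04469696]]))
```

The box is at (-103.8, -1.9) mm with 0° of yaw. I'll descend behind it.

Emit:
{"name": "drive_tool", "arguments": {
  "increments": [
    {"delta_pos":[0,29,0],"turn":0,"jaw":0.5},
    {"delta_pos":[0,29,0],"turn":0,"jaw":0.5},
    {"delta_pos":[0,0,35],"turn":0,"jaw":0.5},
    {"delta_pos":[0,0,35],"turn":0,"jaw":0.5},
    {"delta_pos":[0,0,30],"turn":0,"jaw":0.5},
    {"delta_pos":[0,0,8],"turn":0,"jaw":0.5},
    {"delta_pos":[15,0,0],"turn":0,"jaw":0.5},
    {"delta_pos":[15,0,0],"turn":0,"jaw":0.5}
  ]
}}

```text
time: 12.85
tool_pos: [0.558, -0.2537, 0.2017]
tcp_rot: [2.438, 1.969, 0.007]
wrist_force: [0.4, 1.3, 0.8]
width: 0.75
grip_force: 0.0
```

Emit:
{"name": "drive_tool", "arguments": {
  "increments": [
    {"delta_pos":[10,0,0],"turn":0,"jaw":0.5},
    {"delta_pos":[5,0,0],"turn":0,"jaw":0.5},
    {"delta_pos":[5,0,0],"turn":0,"jaw":0.5},
    {"delta_pos":[5,0,0],"turn":0,"jaw":0.5},
    {"delta_pos":[5,0,0],"turn":0,"jaw":0.5},
    {"delta_pos":[5,0,0],"turn":0,"jaw":0.5},
    {"delta_pos":[5,0,0],"turn":0,"jaw":0.5},
    {"delta_pos":[0,0,0],"turn":0,"jaw":0.5}
  ]
}}

```text
time: 13.52
tool_pos: [0.5665, -0.2147, 0.202]
tcp_rot: [2.434, 1.972, 0.008]
wrist_force: [0.1, -1.1, 1.9]
width: 0.756
grip_force: 0.7
```

```bash
python3 -c "from h import *
where();c=cam('top');cv2.imwrite('pics/crop4.png',cv2.resize(c['pixels'][140:255,240:420,::-1],None,fx=4.4,fy=4.4,interpolation=cv2.INTER_CUBIC));print(lid(c))"
```

```text
t 13.5167 st [-163.4   -2.3] z 202.0 toolx vs EY deg 89.89 tilt [ 0.01  -0.004 -1.   ] F [ 0.1 -1.1  1.9] w 0.7559651874770356 q [-0.4   0.33  1.93  0.    0.87 -0.19]
(array([-0.0856, -0.0021]), (102.6610107421875, 93.41172790527344), 0.28826293945312464, array([[-0.13712662,  0.04433951],
       [-0.13665666, -0.04907096],
       [-0.03399694, -0.04855449],
       [-0.0344669 ,  0.04485598]]))
```

View pics/crop4.png

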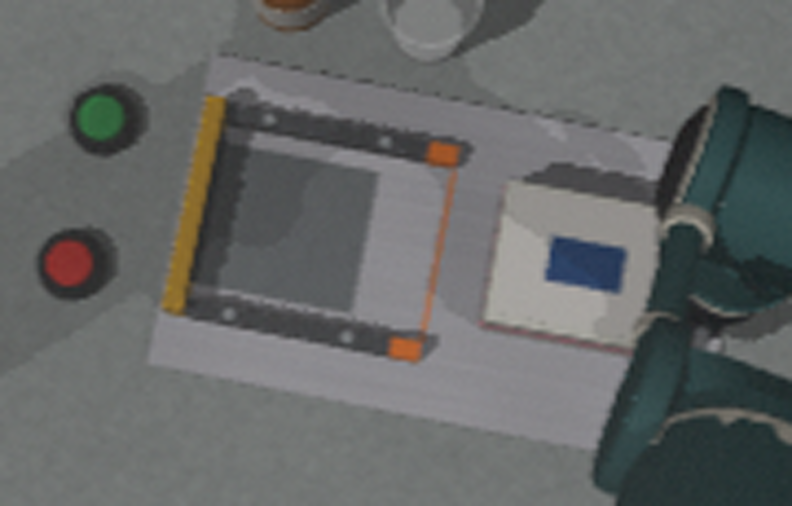

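The box is moving straight: its front is now at -34 mm, y is -2 mm, and yaw is 0.3°. TCP to rear face is about 10 mm. I'll continue pushing.

Emit:
{"name": "drive_tool", "arguments": {
  "increments": [
    {"delta_pos":[5,0,0],"turn":0,"jaw":0.5},
    {"delta_pos":[5,0,0],"turn":0,"jaw":0.5},
    {"delta_pos":[5,0,0],"turn":0,"jaw":0.5},
    {"delta_pos":[5,0,0],"turn":0,"jaw":0.5},
    {"delta_pos":[5,0,0],"turn":0,"jaw":0.5},
    {"delta_pos":[5,0,0],"turn":0,"jaw":0.5},
    {"delta_pos":[5,0,0],"turn":0,"jaw":0.5},
    {"delta_pos":[5,0,0],"turn":0,"jaw":0.5}
  ]
}}

```text
time: 14.23
tool_pos: [0.5744, -0.1752, 0.2013]
tcp_rot: [2.435, 1.973, 0.007]
wrist_force: [-0.6, -4.8, 3.7]
width: 0.753
grip_force: 2.4
```

```bash
python3 -c "from h import *
where();print(lid())"
```

```text
t 14.2333 st [-123.2   -1.8] z 201.3 toolx vs EY deg 89.87 tilt [ 0.008 -0.003 -1.   ] F [-0.6 -4.8  3.7] w 0.7529458721432956 q [-0.34  0.32  1.94 -0.    0.87 -0.13]
(array([-0.0393, -0.0017]), (94.19123077392578, 93.4442367553711), -0.029028320312500355, array([[-0.0863389 ,  0.04508383],
       [-0.08638625, -0.04836037],
       [ 0.00780498, -0.04840815],
       [ 0.00785232,  0.04503611]]))
```

Emit:
{"name": "drive_tool", "arguments": {
  "increments": [
    {"delta_pos":[6,0,0],"turn":0,"jaw":0.5},
    {"delta_pos":[6,0,0],"turn":0,"jaw":0.5},
    {"delta_pos":[6,0,0],"turn":0,"jaw":0.5},
    {"delta_pos":[6,0,0],"turn":0,"jaw":0.5},
    {"delta_pos":[6,0,0],"turn":0,"jaw":0.5},
    {"delta_pos":[6,0,0],"turn":0,"jaw":0.5},
    {"delta_pos":[6,0,0],"turn":0,"jaw":0.5},
    {"delta_pos":[6,0,0],"turn":0,"jaw":0.5}
  ]
}}

```text
time: 14.95
tool_pos: [0.5843, -0.1282, 0.2011]
tcp_rot: [2.435, 1.973, 0.007]
wrist_force: [-0.8, -3.5, 2.4]
width: 0.75
grip_force: 2.1
```

```bash
python3 -c "from h import *
where();print(lid())"
```

```text
t 14.95 st [-75.1  -1.6] z 201.1 toolx vs EY deg 89.88 tilt [ 0.008 -0.003 -1.   ] F [-0.8 -3.5  2.4] w 0.7495573873503694 q [-0.26  0.32  1.94 -0.    0.87 -0.05]
(array([ 0.0143, -0.0014]), (78.70264434814453, 93.50463104248047), 0.2885452270507809, array([[-0.02523794,  0.04516002],
       [-0.02476705, -0.0483434 ],
       [ 0.0539346 , -0.04794703],
       [ 0.05346371,  0.04555638]]))
```

Emit:
{"name": "drive_tool", "arguments": {
  "increments": [
    {"delta_pos":[6,0,0],"turn":0,"jaw":0.5},
    {"delta_pos":[6,0,0],"turn":0,"jaw":0.5},
    {"delta_pos":[6,0,0],"turn":0,"jaw":0.5},
    {"delta_pos":[6,0,0],"turn":0,"jaw":0.5},
    {"delta_pos":[6,0,0],"turn":0,"jaw":0.5},
    {"delta_pos":[6,0,0],"turn":0,"jaw":0.5},
    {"delta_pos":[6,0,0],"turn":0,"jaw":0.5},
    {"delta_pos":[6,0,0],"turn":0,"jaw":0.5}
  ]
}}

```text
time: 15.67
tool_pos: [0.5942, -0.0812, 0.201]
tcp_rot: [2.435, 1.973, 0.007]
wrist_force: [-0.2, -2.1, 0.1]
width: 0.752
grip_force: 1.6
```

```bash
python3 -c "from h import *
where();print(lid())"
```

```text
t 15.6667 st [-27.1  -1.4] z 201.0 toolx vs EY deg 89.88 tilt [ 0.008 -0.003 -1.   ] F [-0.2 -2.1  0.1] w 0.7518627527459456 q [-0.18  0.32  1.94 -0.    0.87  0.03]
(array([ 0.0602, -0.0014]), (83.1142807006836, 93.67472076416016), -0.7239364624023441, array([[ 0.01927521,  0.04594971],
       [ 0.01809165, -0.04771752],
       [ 0.10119931, -0.04876771],
       [ 0.10238287,  0.04489953]]))
```

Emit:
{"name": "drive_tool", "arguments": {
  "increments": [
    {"delta_pos":[6,0,0],"turn":0,"jaw":0.5},
    {"delta_pos":[6,0,0],"turn":0,"jaw":0.5},
    {"delta_pos":[6,0,0],"turn":0,"jaw":0.5},
    {"delta_pos":[6,0,0],"turn":0,"jaw":0.5},
    {"delta_pos":[6,0,0],"turn":0,"jaw":0.5},
    {"delta_pos":[6,0,0],"turn":0,"jaw":0.5},
    {"delta_pos":[6,0,0],"turn":0,"jaw":0.5},
    {"delta_pos":[6,0,0],"turn":0,"jaw":0.5}
  ]
}}

```text
time: 16.38
tool_pos: [0.6042, -0.0343, 0.201]
tcp_rot: [2.435, 1.973, 0.007]
wrist_force: [-0.5, -2.9, -0.5]
width: 0.75
grip_force: 1.4
```

Emit:
{"name": "drive_tool", "arguments": {
  "increments": [
    {"delta_pos":[2,0,0],"turn":0,"jaw":0.5},
    {"delta_pos":[2,0,0],"turn":0,"jaw":0.5},
    {"delta_pos":[1,0,0],"turn":0,"jaw":0.5},
    {"delta_pos":[0,0,0],"turn":0,"jaw":0.5}
  ]
}}

```text
time: 16.72
tool_pos: [0.6053, -0.0297, 0.2011]
tcp_rot: [2.435, 1.973, 0.008]
wrist_force: [0.3, -0.1, -0.2]
width: 0.753
grip_force: 0.3
```

```bash
python3 -c "from h import *
where();print(lid())"
```

```text
t 16.7167 st [25.6 -1.4] z 201.1 toolx vs EY deg 89.88 tilt [ 0.008 -0.003 -1.   ] F [ 0.3 -0.1 -0.2] w 0.753252209066611 q [-0.09  0.33  1.93 -0.    0.87  0.12]
(array([ 1.316e-01, -1.000e-04]), (54.51105880737305, 96.53900909423828), 10.951921081542968, array([[ 0.09563334,  0.0421556 ],
       [ 0.11397433, -0.05262516],
       [ 0.16749256, -0.0422688 ],
       [ 0.14915157,  0.05251196]]))
```

Emit:
{"name": "drive_tool", "arguments": {
  "increments": [
    {"delta_pos":[1,0,0],"turn":0,"jaw":0.5},
    {"delta_pos":[1,0,0],"turn":0,"jaw":0.5},
    {"delta_pos":[1,0,0],"turn":0,"jaw":0.5},
    {"delta_pos":[1,0,0],"turn":0,"jaw":0.5}
  ]
}}

```text
time: 17.1
tool_pos: [0.6061, -0.0263, 0.2011]
tcp_rot: [2.435, 1.972, 0.007]
wrist_force: [0.1, -2.9, -0.8]
width: 0.749
grip_force: 1.5
```

Emit:
{"name": "drive_tool", "arguments": {
  "increments": [
    {"delta_pos":[1,0,0],"turn":0,"jaw":0.5},
    {"delta_pos":[1,0,0],"turn":0,"jaw":0.5}
  ]
}}

```text
time: 17.27
tool_pos: [0.6065, -0.0242, 0.2011]
tcp_rot: [2.435, 1.972, 0.007]
wrist_force: [-0.9, -2.2, -0.5]
width: 0.749
grip_force: 1.5
```

```bash
python3 -c "from h import *
where();c=cam('top');cv2.imwrite('pics/crop5.png',cv2.resize(c['pixels'][140:255,240:420,::-1],None,fx=4.4,fy=4.4,interpolation=cv2.INTER_CUBIC))"
```

```text
t 17.2667 st [31.2 -1.5] z 201.1 toolx vs EY deg 89.89 tilt [ 0.009 -0.003 -1.   ] F [-0.9 -2.2 -0.5] w 0.749300895931585 q [-0.08  0.33  1.92 -0.    0.88  0.13]
```

View pics/crop5.png

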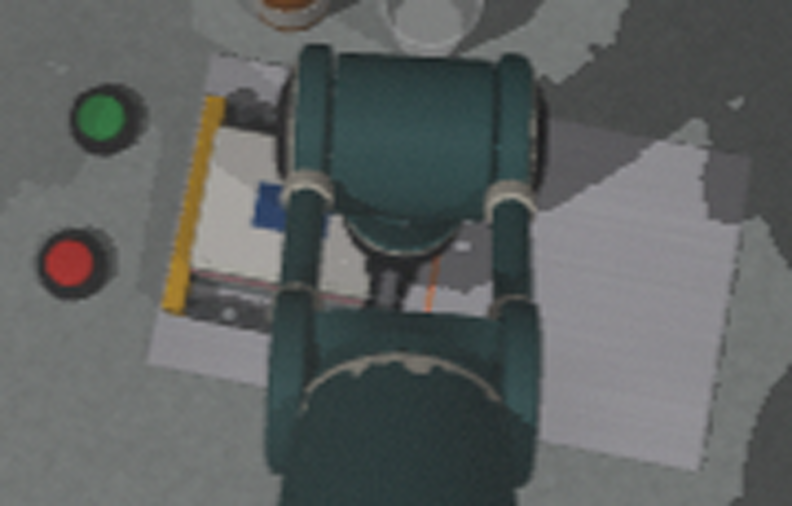

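The box is nearly against the yellow bar: the lid edge is at crop x of about 195–218, right beside it. I'll creep forward until the force rises.

Emit:
{"name": "drive_tool", "arguments": {
  "increments": [
    {"delta_pos":[1,0,0],"turn":0,"jaw":0.5},
    {"delta_pos":[1,0,0],"turn":0,"jaw":0.5}
  ]
}}

```text
time: 17.48
tool_pos: [0.6066, -0.0235, 0.2012]
tcp_rot: [2.434, 1.972, 0.003]
wrist_force: [-3.5, -13.6, 1.8]
width: 0.751
grip_force: 6.9
```

Emit:
{"name": "drive_tool", "arguments": {
  "increments": [
    {"delta_pos":[1,0,0],"turn":0,"jaw":0.5},
    {"delta_pos":[0.5,0,0],"turn":0,"jaw":0.5}
  ]
}}

```text
time: 17.65
tool_pos: [0.6067, -0.0232, 0.2012]
tcp_rot: [2.433, 1.971, 0.0]
wrist_force: [-4.3, -17.3, 3.4]
width: 0.75
grip_force: 8.6
```

Emit:
{"name": "drive_tool", "arguments": {
  "increments": [
    {"delta_pos":[1,0,0],"turn":0,"jaw":0.5},
    {"delta_pos":[0.5,0,0],"turn":0,"jaw":0.5}
  ]
}}

```text
time: 17.82
tool_pos: [0.6067, -0.0228, 0.2012]
tcp_rot: [2.433, 1.97, -0.002]
wrist_force: [-6.1, -21.8, 3.3]
width: 0.751
grip_force: 11.2
```

The force has risen to 22 N, so the box is firmly home. I'll back off, lift and shut the jaws, then check the box and head for the button.

Emit:
{"name": "drive_tool", "arguments": {
  "increments": [
    {"delta_pos":[-3,0,0],"turn":0,"jaw":0.5},
    {"delta_pos":[-15,0,0],"turn":0,"jaw":0.5},
    {"delta_pos":[-25,0,0],"turn":0,"jaw":0.5},
    {"delta_pos":[0,0,-35],"turn":0,"jaw":0.5},
    {"delta_pos":[0,0,-35],"turn":0,"jaw":0.5},
    {"delta_pos":[0,0,-35],"turn":0,"jaw":0.5},
    {"delta_pos":[0,0,-25],"turn":0,"jaw":-1},
    {"delta_pos":[0,0,0],"turn":0,"jaw":-1}
  ]
}}

```text
time: 18.48
tool_pos: [0.6001, -0.0614, 0.339]
tcp_rot: [2.428, 1.967, 0.022]
wrist_force: [0.3, 0.7, 0.6]
width: 0.477
grip_force: 0.0
```

Emit:
{"name": "drive_tool", "arguments": {
  "increments": [
    {"delta_pos":[37,7,0],"turn":0,"jaw":-1},
    {"delta_pos":[37,7,0],"turn":0,"jaw":-1},
    {"delta_pos":[37,7,0],"turn":0,"jaw":-1},
    {"delta_pos":[37,7,0],"turn":0,"jaw":-1},
    {"delta_pos":[37,7,0],"turn":0,"jaw":-1},
    {"delta_pos":[37,7,0],"turn":0,"jaw":-1},
    {"delta_pos":[30,6,0],"turn":0,"jaw":-1},
    {"delta_pos":[0,0,0],"turn":0,"jaw":-1}
  ]
}}

```text
time: 19.15
tool_pos: [0.6979, 0.1811, 0.3303]
tcp_rot: [2.432, 1.979, 0.012]
wrist_force: [0.8, -0.3, 0.6]
width: -0.001
grip_force: 0.0
```

```bash
python3 -c "from h import *
where();print(lid());cam('side','side2')
c=cam('top');cv2.imwrite('pics/crop6.png',cv2.resize(c['pixels'][140:255,240:420,::-1],None,fx=4.4,fy=4.4,interpolation=cv2.INTER_CUBIC))
print(wo(.2455,-.0503))"
```

```text
t 19.15 st [251.1 -47.8] z 330.3 toolx vs EY deg 89.62 tilt [ 0.01  0.   -1.  ] F [ 0.8 -0.3  0.6] w -0.0006966013659626595 q [ 0.22  0.4   1.57 -0.    1.17  0.43]
(array([ 0.1012, -0.0017]), (117.42444610595703, 94.34894561767578), -0.0790847778320316, array([[ 0.04258071,  0.04559848],
       [ 0.04245049, -0.04875044],
       [ 0.15987483, -0.04891254],
       [ 0.16000506,  0.04543637]]))
[0.6991 0.1751]
```

View pics/crop6.png

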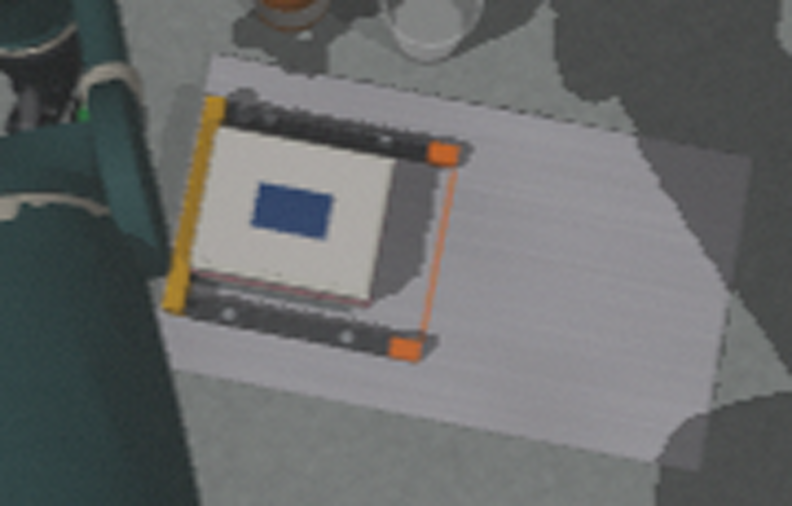

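The crop shows the box home, flush along the yellow bar and centred between the rails (origin 101 mm, 0° yaw). Next, down onto the green button.

Emit:
{"name": "drive_tool", "arguments": {
  "increments": [
    {"delta_pos":[-6,0,0],"turn":0,"jaw":-1},
    {"delta_pos":[0,0,35],"turn":0,"jaw":-1},
    {"delta_pos":[0,0,35],"turn":0,"jaw":-1},
    {"delta_pos":[0,0,30],"turn":0,"jaw":-1},
    {"delta_pos":[0,0,10],"turn":0,"jaw":-1},
    {"delta_pos":[0,0,0],"turn":0,"jaw":-1}
  ]
}}

```text
time: 19.8
tool_pos: [0.6941, 0.1671, 0.2169]
tcp_rot: [2.44, 1.973, -0.005]
wrist_force: [0.1, 0.5, 0.4]
width: 0.003
grip_force: 0.0
```

```bash
python3 -c "from h import *
where();print(bot.read_state()['tool_pos']);p=cam('side')['pixels'];cv2.imwrite('pics/crop7.png',cv2.resize(p[110:210,260:400,::-1],None,fx=5,fy=5,interpolation=cv2.INTER_CUBIC))"
```

```text
t 19.8 st [236.7 -47.1] z 216.9 toolx vs EY deg 89.99 tilt [ 0.    -0.005 -1.   ] F [0.1 0.5 0.4] w 0.0025028346202827425 q [ 0.2   0.49  1.66 -0.01  0.99  0.42]
[0.69414683 0.16710161 0.21686588]
```

View pics/crop7.png

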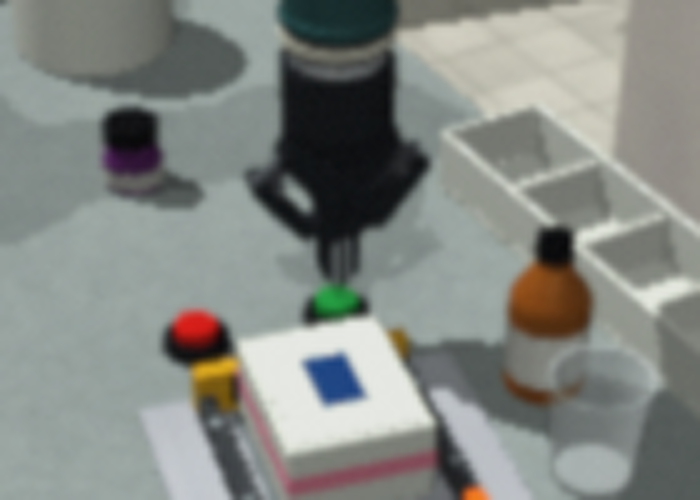

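The fingertips are just above the green cap at crop (340,290), with the red cap well away at (195,325). I'll centre over the cap and press in steps.

Emit:
{"name": "drive_tool", "arguments": {
  "increments": [
    {"delta_pos":[4,1.5,0],"turn":0,"jaw":-1},
    {"delta_pos":[4,1.5,0],"turn":0,"jaw":-1},
    {"delta_pos":[0,0,5],"turn":0,"jaw":-1},
    {"delta_pos":[0,0,3],"turn":0,"jaw":-1},
    {"delta_pos":[0,0,2],"turn":0,"jaw":-1},
    {"delta_pos":[0,0,0],"turn":0,"jaw":-1}
  ]
}}

```text
time: 20.35
tool_pos: [0.7008, 0.1767, 0.2108]
tcp_rot: [2.435, 1.973, 0.006]
wrist_force: [-0.0, -0.1, -0.9]
width: 0.0
grip_force: 0.0
```

Emit:
{"name": "drive_tool", "arguments": {
  "increments": [
    {"delta_pos":[0,0,2],"turn":0,"jaw":-1},
    {"delta_pos":[0,0,2],"turn":0,"jaw":-1},
    {"delta_pos":[0,0,0],"turn":0,"jaw":-1}
  ]
}}

```text
time: 20.6
tool_pos: [0.7009, 0.1765, 0.2066]
tcp_rot: [2.435, 1.973, 0.006]
wrist_force: [-0.1, 0.0, -0.8]
width: -0.002
grip_force: 0.0
```

Emit:
{"name": "drive_tool", "arguments": {
  "increments": [
    {"delta_pos":[0,0,2],"turn":0,"jaw":-1},
    {"delta_pos":[0,0,2],"turn":0,"jaw":-1},
    {"delta_pos":[0,0,0],"turn":0,"jaw":-1}
  ]
}}

```text
time: 20.85
tool_pos: [0.701, 0.1765, 0.2026]
tcp_rot: [2.436, 1.973, 0.006]
wrist_force: [-1.2, 0.3, -0.4]
width: -0.001
grip_force: 0.0
```

```bash
python3 -c "from h import *
where();print(bot.read_state()['tool_pos'])"
```

```text
t 20.85 st [247.2 -51.8] z 202.6 toolx vs EY deg 89.89 tilt [ 0.008 -0.003 -1.   ] F [-1.2  0.3 -0.4] w -0.0005305502001757963 q [ 0.21  0.52  1.65 -0.01  0.97  0.43]
[0.70098966 0.17645332 0.20264164]
```

Emit:
{"name": "drive_tool", "arguments": {
  "increments": [
    {"delta_pos":[-1,-3,2],"turn":0,"jaw":-1},
    {"delta_pos":[0,0,2],"turn":0,"jaw":-1},
    {"delta_pos":[0,0,0],"turn":0,"jaw":-1}
  ]
}}

```text
time: 21.1
tool_pos: [0.6976, 0.1761, 0.1986]
tcp_rot: [2.436, 1.973, 0.006]
wrist_force: [0.4, 0.5, -0.2]
width: 0.002
grip_force: 0.0
```

Emit:
{"name": "drive_tool", "arguments": {
  "increments": [
    {"delta_pos":[0,0,2],"turn":0,"jaw":-1},
    {"delta_pos":[0,0,1],"turn":0,"jaw":-1},
    {"delta_pos":[0,0,0],"turn":0,"jaw":-1}
  ]
}}

```text
time: 21.35
tool_pos: [0.698, 0.1761, 0.1959]
tcp_rot: [2.435, 1.973, 0.007]
wrist_force: [-0.9, -0.2, -0.2]
width: -0.003
grip_force: 0.0
```

Emit:
{"name": "drive_tool", "arguments": {
  "increments": [
    {"delta_pos":[0,0,2],"turn":0,"jaw":-1},
    {"delta_pos":[0,0,1],"turn":0,"jaw":-1},
    {"delta_pos":[0,0,0],"turn":0,"jaw":-1}
  ]
}}

```text
time: 21.6
tool_pos: [0.6983, 0.1762, 0.1935]
tcp_rot: [2.435, 1.972, 0.008]
wrist_force: [-0.5, -0.2, 2.5]
width: -0.001
grip_force: 1.2
```

Emit:
{"name": "drive_tool", "arguments": {
  "increments": [
    {"delta_pos":[0,0,2],"turn":0,"jaw":-1},
    {"delta_pos":[0,0,1],"turn":0,"jaw":-1},
    {"delta_pos":[0,0,0],"turn":0,"jaw":-1}
  ]
}}

```text
time: 21.85
tool_pos: [0.6984, 0.1762, 0.1905]
tcp_rot: [2.435, 1.972, 0.008]
wrist_force: [-0.4, 0.7, 4.1]
width: 0.003
grip_force: 2.1
```

Emit:
{"name": "drive_tool", "arguments": {
  "increments": [
    {"delta_pos":[0,0,1],"turn":0,"jaw":-1},
    {"delta_pos":[0,0,1],"turn":0,"jaw":-1},
    {"delta_pos":[0,0,0],"turn":0,"jaw":-1}
  ]
}}

```text
time: 22.1
tool_pos: [0.6985, 0.1762, 0.1895]
tcp_rot: [2.435, 1.972, 0.008]
wrist_force: [-2.7, 0.1, 7.5]
width: 0.001
grip_force: 4.2
```

Emit:
{"name": "drive_tool", "arguments": {
  "increments": [
    {"delta_pos":[0,0,1],"turn":0,"jaw":-1},
    {"delta_pos":[0,0,0],"turn":0,"jaw":-1}
  ]
}}

```text
time: 22.27
tool_pos: [0.6985, 0.1762, 0.1894]
tcp_rot: [2.435, 1.972, 0.008]
wrist_force: [-5.0, -0.3, 13.1]
width: -0.005
grip_force: 6.2
```

It has bottomed out: z has stopped at 0.1894 and the force is climbing past 5 N. I'll press slightly firmer, hold briefly and lift.

Emit:
{"name": "drive_tool", "arguments": {
  "increments": [
    {"delta_pos":[0,0,0.5],"turn":0,"jaw":-1},
    {"delta_pos":[0,0,0],"turn":0,"jaw":-1},
    {"delta_pos":[0,0,-3],"turn":0,"jaw":-1},
    {"delta_pos":[0,0,-5],"turn":0,"jaw":-1},
    {"delta_pos":[0,0,-10],"turn":0,"jaw":-1},
    {"delta_pos":[0,0,-30],"turn":0,"jaw":-1},
    {"delta_pos":[0,0,-35],"turn":0,"jaw":-1},
    {"delta_pos":[0,0,-35],"turn":0,"jaw":-1}
  ]
}}

```text
time: 22.93
tool_pos: [0.6964, 0.1762, 0.3041]
tcp_rot: [2.437, 1.974, 0.002]
wrist_force: [0.9, -0.3, 0.5]
width: -0.002
grip_force: 0.0
```

Emit:
{"name": "drive_tool", "arguments": {
  "increments": [
    {"delta_pos":[0,0,-30],"turn":0,"jaw":-1},
    {"delta_pos":[30,-20,0],"turn":0,"jaw":-1},
    {"delta_pos":[30,-20,0],"turn":0,"jaw":-1},
    {"delta_pos":[30,-20,0],"turn":0,"jaw":-1},
    {"delta_pos":[0,0,0],"turn":0,"jaw":-1},
    {"delta_pos":[0,0,0],"turn":0,"jaw":-1},
    {"delta_pos":[0,0,0],"turn":0,"jaw":-1}
  ]
}}

```text
time: 23.52
tool_pos: [0.6568, 0.2771, 0.3337]
tcp_rot: [2.434, 1.974, 0.006]
wrist_force: [0.4, 0.1, -0.8]
width: -0.003
grip_force: 0.0
```

```bash
python3 -c "from h import *
where();print(lid())
d=cam('side');h=cv2.cvtColor(d['pixels'],cv2.COLOR_RGB2HSV)
for lo,hi in(((45,100,40),(85,255,255)),((0,170,60),(5,255,255))):
  m=cv2.inRange(h,lo,hi);m[:160]=0;m[200:]=0;m[:,:280]=0;m[:,345:]=0
  y,x=np.nonzero(m);print(len(x),x.mean(),y.mean())
print('moved px', [ (np.abs(d['pixels'][a:b,c:e].astype(int)-cv2.imread('pics/side0.png')[a:b,c:e,::-1]).mean().round(1)) for a,b,c,e in((150,190,357,380),(180,212,368,392),(290,355,330,430),(140,170,218,246),(130,150,278,294))])"
```

```text
t 23.5167 st [336.3  12.5] z 333.7 toolx vs EY deg 89.83 tilt [ 0.008 -0.004 -1.   ] F [ 0.4  0.1 -0.8] w -0.0032240675078484466 q [ 0.37  0.38  1.59 -0.01  1.17  0.58]
(array([ 0.1012, -0.0016]), (117.42444610595703, 94.40811920166016), -0.0790847778320316, array([[ 0.04258076,  0.04563951],
       [ 0.04245046, -0.04876855],
       [ 0.15987479, -0.04893066],
       [ 0.16000511,  0.04547741]]))
48 326.2916666666667 170.10416666666666
48 298.625 175.625
moved px [np.float64(8.0), np.float64(6.3), np.float64(30.1), np.float64(12.3), np.float64(5.1)]
```

```bash
python3 -c "from h import *
print(bot.finish_job())"
```

```text
the job is handed in; nothing more can be done
None
```

The job is handed in: the box is home against the yellow stop and clear of both rails in the last camera check, and the green button was pressed fully down and is up again, all in about 23.5 s; the red button and the other items were never approached.

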